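# Put the navy lunch set away in its caddy

### The arm

A 6-joint arm with a two-finger parallel gripper is mounted at the origin on the work surface. World frame = base frame: x ahead of the robot, y to its left, z up, the work surface at z = 0. Lengths are in m, angles in rad, forces in N, time in s.
With the tool pointing down it reaches from about 0.225 to 0.875 m from the base axis. Payload 3.4 kg.
Tool frame: the origin (TCP) lies midway between the tips of the shut fingers; the grasp point (between the pads) lies 19 mm behind it (pinch_z is the distance from the TCP to the grasp point, in m); z points along the fingers, y is the line along which they close (so a half turn about z gives the same grasp; the last joint's range is limited). The gripper opens to 85 mm and grips with 20 to 120 N. Pads are 22 mm wide; open, the fingers measure 114 mm over their backs; the gripper's body (76 mm by 85 mm) begins 54 mm behind the grasp point. The pads swing forward as they close: fully open they stand 13 mm farther back than shut.
Start: joints at [-1.254, 0.276, 1.505, -0, 1.361, -0.121], TCP at [0.244, -0.521, 0.231] pointing down, gripper open.
Joint ranges: [-2.89, 2.89], [-0.75, 2.08], [0.22, 2.7], [-1.18, 4.32], [0.11, 2.71], [-2.7, 2.7]. Speed limits (rad/s): [2.57, 2.57, 3.14, 3.14, 3.14, 3.14].

### API

Orientations are given as a unit quaternion [w, x, y, z].
In Python, from rig import get_state, get_image, sign_off, pinch_z gives the robot as it stands.
- The arm moves only by the tool send_rows, never from a script. Its argument "steps" is one flat list of numbers, 5 for each row, row after row: the gripper's target within -1 to 1 (fully open at 1, half-way at 0, shut at -1), then the shift along the tool's x, y, z in cm, then the turn about the tool's z in degrees. In form: [gripper, x, y, z, roll, gripper, x, y, z, roll, ...]. A call has 1 to 12 rows; each row shifts and turns the commanded pose from where the row before left it, along the tool's axes as they then stand; what a row does not reach is not made up. A row lasts 1/10 s, in which the tool goes at most 50 mm and 8.59 degrees, less where a joint would pass 70% of its speed; a pose out of reach is approached as far as the arm can. A call is refused whole if a number of a shift passes 5 or a number of a turn 8.59, either way. A call with a gripper value outside its range is refused whole. The fingers move at their own pace and stop on an object; "newtons" is the grip in N (left out, the last holds). Time passes only in rows, so rows that do not move let the fingers close. It gives the time, the measured TCP pose, the force, the opening and the grip force at its end, in the units of the state.
- get_state(): the state, without advancing time (a new reading comes with each control period).
- get_image(name): name is "side" or "top" or "wrist"; returns a dict with "color" (420x560x3 uint8, red, green, blue), "mtx" (3x3 intrinsics, pixels), "T" (4x4, takes a point from camera to world coordinates); the wrist camera has in their place "mount" (4x4, takes a point from camera to tool coordinates, whose origin is the TCP and whose axes are the flange's). Camera axes: x right, y down, z forward; pixel columns grow to the right and rows downward; lengths in m; the calibration is good to about 2 mm. A picture is of the moment at which its call begins: read the wrist's pose just before it. There is no depth.
- sign_off(): hands the job in; it is judged then, once.
The state is a dict: "clock": time; "qpos": joint angles; "qd": joint speeds; "effort": joint torques, N m; "position": TCP position; "ee_rot": TCP orientation; "contact_force": force on the tool from outside, world axes, zero at the start; "moment": the same for the moment, N m; "width": finger opening in m; "gripper_force": force on a finger pad.
Only numpy, scipy, OpenCV 4.12 (cv2) and the standard library are available. Lean on these libraries where they do the work, as an engineer would, in place of code of your own. Each camera call takes 0.05 s, during which the arm holds its last target. There are 200 camera calls.

### The job

Put the boy's navy lunch things away in the cream caddy, each upright in its own place: the onigiri mould in the square bay, the egg ring in the round well, the sauce bottle in the empty small bay, and the chopstick case standing in the tall tower. Draw the chopstick case straight up out of its light drying stand so that the stand is not tipped or dragged, and leave the sister's pink set where it is.

Things in the scene. Friction and masses are not known exactly. Their poses are not given: they have to be found in the camera images.
- mould_navy_c (a point): Onigiri mould, loose on the bench, 70 g: white rounded triangle (44 mm from centre to each tip, 28 mm to each side) with a navy-blue press lid, top 32 mm up, and on it an upright navy-blue pinch handle, 34 mm long (own x), 12 mm thick (own y), from 32 to 58 mm above the underside. Belongs in the caddy's square bay. Point: on the upright axis, 29 mm above the underside; z up, one tip towards +x.
- ring_navy_c (a point): Egg ring, loose on the bench, 60 g: aluminium hoop, 80 mm outside diameter, 18 mm high, with a wire bail standing over it (along own x) that carries a navy-blue grip bar at the middle, 36 mm long (own x), 12 mm thick (own y), from 48 to 64 mm above the underside. Belongs in the caddy's round well. Point: on the upright axis, 32 mm above the underside; z up.
- sauce_navy_c (a point): Small sauce bottle, loose and upright on the bench, 60 g: white round body, 34 mm diameter up to 50 mm, with a navy-blue band, then a navy-blue cap of 29 mm diameter from 54 to 68 mm up and a nozzle tip to 74 mm. Belongs in the caddy's small corner bay. Point: on the upright axis, 34 mm above the underside; z up.
- case_navy_c (a point): Chopstick case, 45 g: clear, bamboo pair inside, navy-blue cap over its top 46 mm; 24 (own x) by 16 (own y) by 180 mm tall. Stands upright in one well of the drying stand (either one), sides parallel to the well's, underside 5 mm above the bench, top 125 mm out of the well. Belongs in the caddy's tall tower. Point: its centre, 90 mm above its underside; z up along the case.
- mould_pink_c (a point): Onigiri mould, loose on the bench, 70 g: white rounded triangle (44 mm from centre to each tip, 28 mm to each side) with a pink press lid, top 32 mm up, and on it an upright pink pinch handle, 34 mm long (own x), 12 mm thick (own y), from 32 to 58 mm above the underside. The sister's: to be left alone. Point: on the upright axis, 29 mm above the underside; z up, one tip towards +x.
- ring_pink_c (a point): Egg ring, loose on the bench, 60 g: aluminium hoop, 80 mm outside diameter, 18 mm high, with a wire bail standing over it (along own x) that carries a pink grip bar at the middle, 36 mm long (own x), 12 mm thick (own y), from 48 to 64 mm above the underside. The sister's: to be left alone. Point: on the upright axis, 32 mm above the underside; z up.
- sauce_pink_c (a point): Small sauce bottle, loose and upright on the bench, 60 g: white round body, 34 mm diameter up to 50 mm, with a pink band, then a pink cap of 29 mm diameter from 54 to 68 mm up and a nozzle tip to 74 mm. The sister's: to be left alone. Point: on the upright axis, 34 mm above the underside; z up.
- case_pink_c (a point): Chopstick case, 45 g: clear, bamboo pair inside, pink cap over its top 46 mm; 24 (own x) by 16 (own y) by 180 mm tall. Stands upright in one well of the drying stand (either one), sides parallel to the well's, underside 5 mm above the bench, top 125 mm out of the well. The sister's: to be left alone. Point: its centre, 90 mm above its underside; z up along the case.
- stand: White plastic drying stand, light (80 g) and loose: foot 64 (x) by 140 (y) by 5 mm; two upright wells, 28 (x) by 20 (y) mm inside, at y = +35 and -35 mm, floor 5 mm and rim 60 mm above the bench. One holds the navy-capped chopstick case, the other the pink-capped one, with 2 mm of play each side. Origin: centre of the underside, z up.
- caddy: Cream caddy fixed to the bench, any way round: 180 (x) by 224 (y) mm, walls 30 high, floor 4 thick. Origin: underside centre, z up. Places, centre (x, y) and inside size in mm: square bay (32, 55) 108x106; round grey well (32, -55) dia 101; small bay (-56, 78) 60x60; tall tower, rim 86 high, (-56, -86) 60 (x) by 44 (y). Bay between these last two: taken by a fixed stack of food cups.
Not all that is in view belongs to the job. Leave any turquoise look-alike of the part that bears sauce_navy_c alone.

How it is judged:
By the outcome, as a careful person would: the job done as asked, in the order asked, and still so for the second after the job is handed in, with the robot touching nothing.
It also fails if it takes over 136 s, if anything falls off the work surface, if the arm or the gripper's body presses on something with over 40 N, if the wrist force passes 120 N, or if a joint passes its speed limit or range.

## Working session

There is one attempt and no reset: what is moved stays moved. The work goes in short steps, Python scripts to look and compute and a tool call to move; the robot and the scene stay as the last step left them, time stands still between calls to the robot, and variables do not carry over. Pictures are saved under pics/ and viewed, at most 14 in all, crops included, and the job is handed in when it is done.

Besides the shell and the picture viewer there is one more tool, called in YAML: its name, and indented under it one key for each argument. send_rows: Moves the arm, as the interface text tells. Its arguments: {"type":"object","properties":{"steps":{"type":"array"},"newtons":{"type":"number"}},"required":["steps"]}

```bash
mkdir -p pics; ls; python3 - <<'E'
from rig import *
import cv2,numpy as np
print(get_state(),pinch_z)
for n in ["top","side","wrist"]:
    d=get_image(n); cv2.imwrite(f"pics/{n}0.png",d["color"][...,::-1]); print(n,d["mtx"].tolist(),np.round(d.get("T",d.get("mount")),4).tolist())
E
```

```text
pics
{'clock': 0.0, 'qpos': array([-1.25399934e+00,  2.76634243e-01,  1.50616833e+00,  5.72309390e-05,
        1.36069172e+00, -1.21005785e-01]), 'qd': array([-0.0006967 , -0.00069379,  0.0018865 , -0.00061812, -0.00061995,
        0.00053546]), 'effort': array([-2.62593458e-03, -4.16789138e+01, -2.45811832e+01, -5.45319799e-04,
        1.10081464e-02, -7.36505683e-07]), 'position': array([ 0.24361357, -0.52024955,  0.23040331]), 'ee_rot': array([-9.49002483e-04,  9.76137471e-01,  2.17151407e-01, -6.50859750e-05]), 'contact_force': array([-0.21024905, -0.36133743, -0.28766678]), 'moment': array([-0.00542917,  0.01241033,  0.0060476 ]), 'gripper_force': 0.0, 'width': 0.08556030051561965} 0.0187
top [[418.00671119709205, 0.0, 272.5157836210227], [0.0, 418.00671119709205, 208.6708677278174], [0.0, 0.0, 1.0]] [[0.0101, -0.9895, 0.1439, 0.3671], [-0.9999, -0.0105, -0.002, 0.0032], [0.0034, -0.1439, -0.9896, 1.1449], [0.0, 0.0, 0.0, 1.0]]
side [[389.8972991828284, 0.0, 275.54022656914384], [0.0, 389.8972991828284, 202.56529793362046], [0.0, 0.0, 1.0]] [[0.9632, -0.1822, 0.1975, 0.3517], [-0.2682, -0.6959, 0.6661, -0.5511], [0.0161, -0.6946, -0.7192, 0.6965], [0.0, 0.0, 0.0, 1.0]]
wrist [[292.61059261092015, 0.0, 274.73212968812715], [0.0, 292.61059261092015, 212.0343701037986], [0.0, 0.0, 1.0]] [[-0.0015, -0.966, -0.2584, 0.0641], [1.0, -0.0018, 0.001, 0.0004], [-0.0014, -0.2584, 0.966, -0.1415], [0.0, 0.0, 0.0, 1.0]]
```

View pics/top0.png

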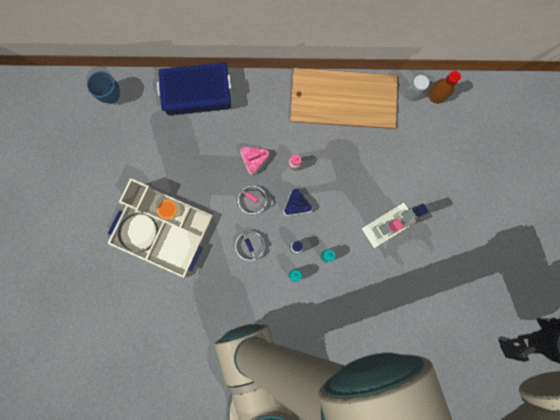

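View pics/side0.png

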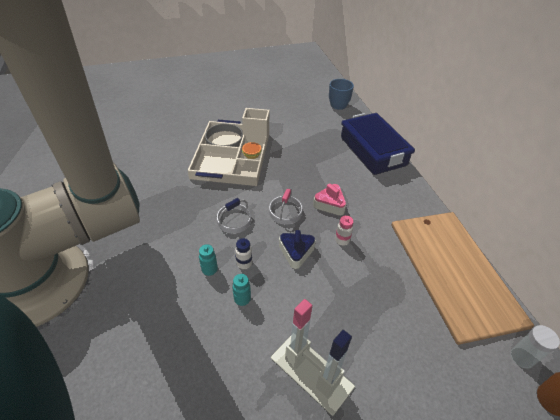

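```bash
cat > h.py <<'E'
import numpy as np, cv2
from rig import *
from scipy.spatial.transform import Rotation as R
def T_tool(s):
    T=np.eye(4); T[:3,:3]=R.from_quat(np.asarray(s["ee_rot"]),scalar_first=True).as_matrix(); T[:3,3]=s["position"]; return T
def shot(n,f=None):
    s=get_state(); d=get_image(n)
    d["W"]=d["T"] if "T" in d else T_tool(s)@d["mount"]
    if f: cv2.imwrite(f"pics/{f}.png",d["color"][...,::-1])
    return d
def ray(d,uv,z):
    uv=np.atleast_2d(np.asarray(uv,float)); K=d["mtx"]
    r=np.c_[(uv-[K[0,2],K[1,2]])/[K[0,0],K[1,1]],np.ones(len(uv))]@d["W"][:3,:3].T
    o=d["W"][:3,3]; return (o+r*((z-o[2])/r[:,2])[:,None])[:,:2]
def proj(d,P):
    P=np.atleast_2d(P); c=(P-d["W"][:3,3])@d["W"][:3,:3]; K=d["mtx"]
    return c[:,:2]/c[:,2:]*[K[0,0],K[1,1]]+[K[0,2],K[1,2]]
def navy(d,lo=(110,110,25),hi=(130,255,200)):
    return cv2.inRange(cv2.cvtColor(d["color"],cv2.COLOR_RGB2HSV),lo,hi)
def blobs(m,amin=15):
    n,l,st,c=cv2.connectedComponentsWithStats(m); return [(st[i,4],c[i],st[i,:4],l==i) for i in range(1,n) if st[i,4]>=amin]
def goto(s,x,y,z=None,yaw=None):
    """remaining move in tool cm/deg; yaw=desired world angle of tool y axis (mod pi)"""
    T=T_tool(s); p=np.array([x,y,s["position"][2] if z is None else z])
    dt=(T[:3,:3].T@(p-T[:3,3]))*100
    a=np.arctan2(T[1,1],T[0,1]); o=[np.round(dt,2).tolist()]
    if yaw is not None:
        r=(yaw-a+np.pi/2)%np.pi-np.pi/2; o.append(round(-np.degrees(r),1))
    return o
E
python3 - <<'E'
from h import *
d=shot("top")
for a,c,b,_ in blobs(navy(d)):
    print(a,c.round(1),b,[ray(d,c,z).round(3).tolist() for z in(.03,.056,.068,.16)])
d["color"]=d["color"]
im=d["color"][130:290,100:330,::-1]
cv2.imwrite("pics/crop1.png",cv2.resize(im,None,fx=3.4,fy=3.4,interpolation=cv2.INTER_CUBIC))
im=d["color"][185:265,350:470,::-1]
E
```

```text
2965 [193.9  87.3] [159  63  71  51] [[[0.872, 0.226]], [[0.86, 0.22]], [[0.855, 0.218]], [[0.813, 0.2]]]
331 [296.2 203.5] [285 190  26  24] [[[0.544, -0.063]], [[0.54, -0.061]], [[0.538, -0.061]], [[0.523, -0.055]]]
60 [422.1 209.2] [417 205  11  10] [[[0.532, -0.403]], [[0.528, -0.393]], [[0.527, -0.389]], [[0.513, -0.355]]]
62 [114.5 222.3] [109 211  12  23] [[[0.488, 0.424]], [[0.485, 0.414]], [[0.484, 0.41]], [[0.474, 0.375]]]
34 [248.8 244.9] [246 239   7  12] [[[0.431, 0.063]], [[0.43, 0.062]], [[0.429, 0.061]], [[0.424, 0.056]]]
67 [297.1 245.9] [293 242   9   9] [[[0.43, -0.065]], [[0.428, -0.064]], [[0.428, -0.063]], [[0.423, -0.057]]]
59 [194.3 259.3] [189 247  12  23] [[[0.392, 0.207]], [[0.391, 0.202]], [[0.391, 0.2]], [[0.389, 0.183]]]
```

View pics/crop1.png

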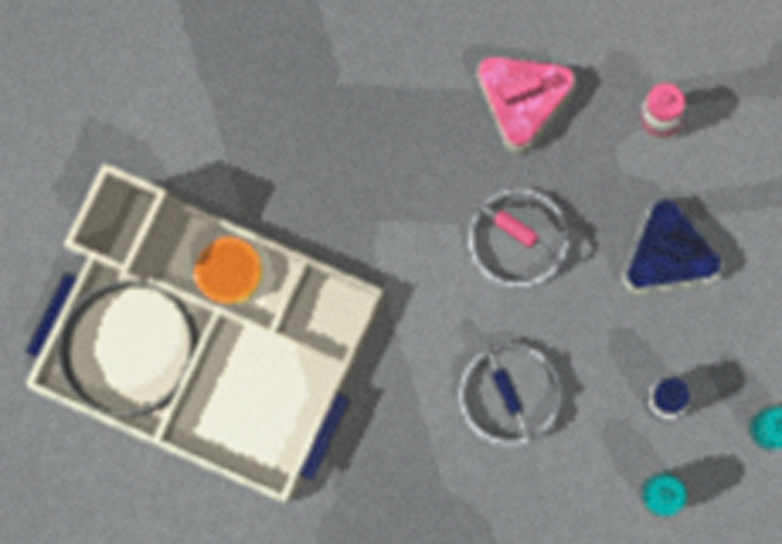

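```bash
python3 - <<'E'
from h import *
d=shot("top")
c=np.array([[383,290],[285,498],[32,384]])/3.4+[100,130]-0.35
P=ray(d,c,.03); print(P.round(3), np.linalg.norm(P[0]-P[1]),np.linalg.norm(P[1]-P[2]))
t=np.array([[105,165],[163,190],[125,272],[68,245]])/3.4+[100,130]-0.35
Pt=ray(d,t,.086);print("tower",Pt.round(3),Pt.mean(0))
# B=(+90,+112) C=(+90,-112) A=(-90,112)
src=np.array([[-.09,.112],[.09,.112],[.09,-.112]])
H=src-src.mean(0);Q=P-P.mean(0)
a=np.arctan2((H[:,0]*Q[:,1]-H[:,1]*Q[:,0]).sum(),(H*Q).sum())
Rm=np.array([[np.cos(a),-np.sin(a)],[np.sin(a),np.cos(a)]]);o=P.mean(0)-Rm@src.mean(0)
print("yaw",np.degrees(a),"o",o,"res",(src@Rm.T+o-P).round(4))
for n,q in dict(sq=(32,55),rd=(32,-55),sm=(-56,78),tw=(-56,-86)).items(): print(n,(Rm@np.array(q)/1000+o).round(4))
m=np.array([.545-.01,-.061]); print(goto(get_state(),m[0]-.0,m[1],.25,0))
E
```

```text
[[0.51  0.163]
 [0.347 0.234]
 [0.433 0.435]] 0.17779759961530783 0.2190086764857373
tower [[0.597 0.369]
 [0.578 0.324]
 [0.515 0.349]
 [0.535 0.393]] [0.55617113 0.35865581]
yaw 156.87379194072113 o [0.472704   0.29958912] res [[ 0.001  -0.0015]
 [-0.0015 -0.0016]
 [ 0.0005  0.003 ]]
sq [0.4217 0.2616]
rd [0.4649 0.3627]
sm [0.4936 0.2059]
tw [0.558  0.3567]
[[45.87, -29.27, -1.88], np.float64(-64.9)]
```

send_rows:
  steps: [1,3.8,-2.4,0,0,1,3.8,-2.4,0,0,1,3.8,-2.4,0,0,1,3.8,-2.4,0,0,1,3.8,-2.4,0,0,1,3.8,-2.4,0,0,1,3.8,-2.4,0,0,1,3.8,-2.4,0,0,1,3.8,-2.4,0,0,1,3.8,-2.4,0,0,1,3.8,-2.4,0,0,1,3.8,-2.4,0,0]
  newtons: 30

```text
clock: 1.45
position: [0.5354, -0.0649, 0.2314]
ee_rot: [0.0, 0.976, 0.217, 0.0]
contact_force: [1.1, -0.1, 0.4]
width: 0.0855
gripper_force: 0.0
```

```bash
python3 - <<'E'
from h import *
s=get_state();print(s["clock"],s["position"],s["contact_force"],s["qpos"])
d=shot("wrist","w1")
for a,c,b,_ in blobs(navy(d),60):
    print(a,c.round(1),b,[ray(d,c,z).round(3).tolist() for z in(.032,.056,.064)])
E
```

```text
1.45 [ 0.53536973 -0.06490169  0.23135329] [ 1.05046401 -0.11100882  0.37469999] [-2.49492051e-01  2.21940641e-01  1.57984199e+00 -2.90627741e-04
  1.33948387e+00  8.83369198e-01]
2273 [277.9 183. ] [245 150  60  61] [[[0.545, -0.066]], [[0.548, -0.064]], [[0.549, -0.063]]]
557 [ 24.1 199.4] [  3 178  42  43] [[[0.399, 0.2]], [[0.413, 0.183]], [[0.418, 0.178]]]
388 [135.4 230.8] [127 216  17  31] [[[0.418, 0.068]], [[0.43, 0.06]], [[0.434, 0.058]]]
456 [234.5 277.2] [223 265  24  25] [[[0.411, -0.067]], [[0.424, -0.065]], [[0.428, -0.064]]]
```

View pics/w1.png

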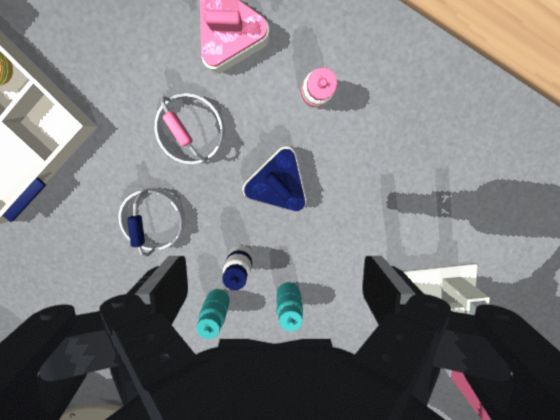

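```bash
python3 - <<'E'
from h import *
im=cv2.imread("pics/w1.png")[135:245,105:320]
im=np.clip(im.astype(float)*1.6,0,255).astype(np.uint8)
cv2.imwrite("pics/crop2.png",cv2.resize(im,None,fx=3.6,fy=3.6,interpolation=cv2.INTER_CUBIC))
E
```

```text
(no output)
```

View pics/crop2.png

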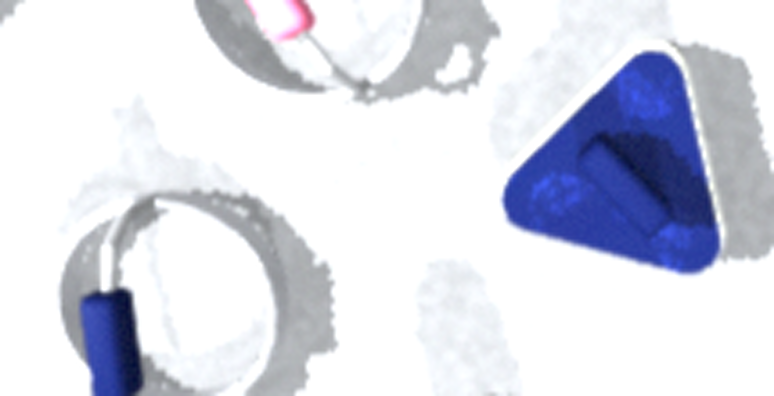

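```bash
python3 - <<'E'
from h import *
s=get_state();d=shot("wrist")
for a,c,b,m in blobs(navy(d),60):
    if a>1500:
        m=m.astype(np.uint8);pts=cv2.findContours(m,0,1)[0][0]
        _,t=cv2.minEnclosingTriangle(pts); t=t[:,0]; W=ray(d,t,.032); print(t.round(1),W.round(4),[np.linalg.norm(W[i]-W[i-1]) for i in range(3)])
        ctr=W.mean(0); i=np.argmax(t@[1,1]); v=W[i]-ctr
        for w in W: print("tip dir",np.degrees(np.arctan2(*(w-ctr)[::-1])))
        h=np.array([[591,142],[664,222]])/3.6+[105,135]-.36; hw=ray(d,h,.058); hd=hw[1]-hw[0]
        print("ctr",ctr,"handle mid",hw.mean(0),np.degrees(np.arctan2(hd[1],hd[0])),np.linalg.norm(hd))
        yaw=np.arctan2(v[1],v[0])
        print(goto(s,*ctr,.12,yaw+np.pi/2))
    elif b[0]>100: 
        (cx,cy),wh,an=cv2.minAreaRect(cv2.findNonZero(m.astype(np.uint8))); print(c,wh,an)
E
```

```text
[[310.7 220.1]
 [294.9 147.1]
 [241.7 200.3]] [[ 0.5257 -0.1134]
 [ 0.595  -0.0578]
 [ 0.5124 -0.0278]] [np.float64(0.08660212465352297), np.float64(0.08886246354875046), np.float64(0.08793273194287694)]
tip dir -111.66622257318467
tip dir 9.534013443930833
tip dir 129.69048464527498
ctr [ 0.54436657 -0.06633427] handle mid [ 0.55146689 -0.05825003] -112.54520745735798 0.0329233210908154
[[0.05, 0.95, 11.12], np.float64(-43.0)]
[140.18832891 236.24137931] (29.698486328125, 13.435029029846191) 81.8698959350586
[238.27692308 283.17582418] (24.0, 22.0) 90.0
```

send_rows:
  steps: [1,0,0.95,2,0,1,0,0,2,-8.5,1,0,0,2,-8.5,1,0,0,0,-8.5,1,0,0,0,-8.5,1,0,0,0,-8.5,1,0,0,0,0]

```text
clock: 2.25
position: [0.5383, -0.0759, 0.1712]
ee_rot: [-0.0, 0.831, 0.556, -0.0]
contact_force: [0.1, 0.2, 0.0]
width: 0.0853
gripper_force: 0.0
```

```bash
python3 - <<'E'
from h import *
s=get_state();print(s["position"],s["clock"])
d=shot("wrist","w2")
print(proj(d,[[.544,-.066,.032],[.544,-.066,.058],list(s["position"][:2])+[.058]]).round(1))
im=np.clip(d["color"][70:280,130:420,::-1].astype(float)*1.8,0,255).astype(np.uint8)
cv2.imwrite("pics/crop3.png",cv2.resize(im,None,fx=2.7,fy=2.7,interpolation=cv2.INTER_CUBIC))
E
```

```text
[ 0.53827223 -0.0759334   0.17116382] 2.25
[[276.6 189.5]
 [276.8 195. ]
 [275.1 207.4]]
```

View pics/crop3.png

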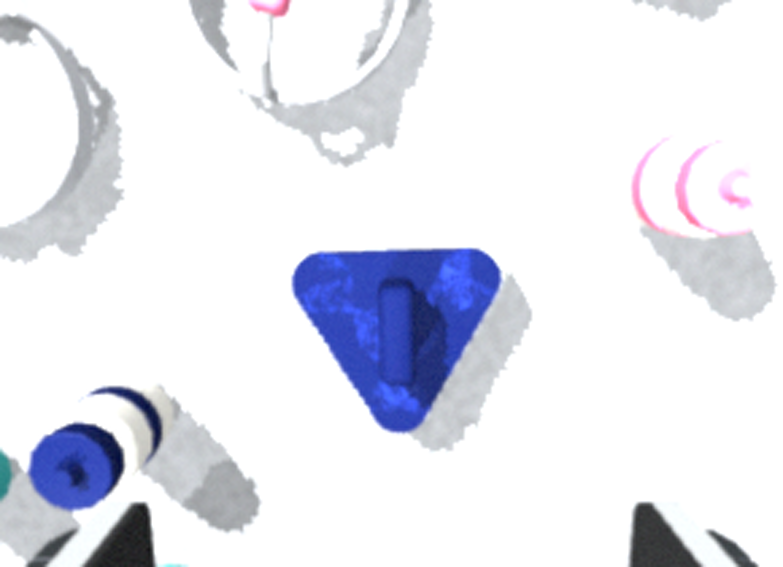

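```bash
python3 - <<'E'
from h import *
s=get_state();print(s["position"],s["qd"].round(3))
d=shot("wrist")
for a,c,b,m in blobs(navy(d),60):
    if a>1500:
        pts=cv2.findContours(m.astype(np.uint8),0,1)[0][0]
        _,t=cv2.minEnclosingTriangle(pts); W=ray(d,t[:,0],.032); ctr=W.mean(0)
        print(ctr,[np.degrees(np.arctan2(*(w-ctr)[::-1])).round(1) for w in W],ray(d,[276.5,193],.058))
        print(goto(s,*ctr,.035,np.radians(-21.8)))
E
```

```text
[ 0.53832624 -0.07584636  0.17123595] [ 0.003 -0.002 -0.005  0.001 -0.001  0.02 ]
[ 0.54410983 -0.06579853] [np.float64(8.9), np.float64(129.1), np.float64(-111.1)] [[ 0.54454873 -0.06419495]]
[[1.16, 0.15, 13.62], np.float64(-0.8)]
```

send_rows:
  steps: [1,1.15,0.15,3,0,1,0,0,3.5,0,1,0,0,3.5,0,1,0,0,2.5,0,1,0,0,1,0,1,0,0,0,0,-1,0,0,0,0,-1,0,0,0,0,-1,0,0,0,0,-1,0,0,0,0,-1,0,0,0,0,-1,0,0,0,0]

```text
clock: 3.55
position: [0.5448, -0.0652, 0.0369]
ee_rot: [0.0, 0.831, 0.556, 0.0]
contact_force: [-0.2, 0.6, 4.0]
width: 0.0117
gripper_force: 31.3
```

```bash
python3 - <<'E'
from h import *
s=get_state();print(s["position"],s["width"],s["gripper_force"],s["contact_force"],s["clock"])
E
```

```text
[ 0.54481367 -0.06523594  0.03691683] 0.011659960028339687 31.310445070266724 [-0.15532093  0.61081866  3.97308001] 3.55
```

```bash
python3 - <<'E'
from h import *
print(goto(get_state(),.4217,.2616,.137))
E
```

```text
[[25.52, -23.83, -10.03]]
```

send_rows:
  steps: [-1,0,0,-3,0,-1,0,0,-4,0,-1,0,0,-3.5,0,-1,3.2,-3,0,0,-1,3.2,-3,0,0,-1,3.2,-3,0,0,-1,3.2,-3,0,0,-1,3.2,-3,0,0,-1,3.2,-3,0,0,-1,3.2,-3,0,0,-1,3.1,-2.8,0,0,-1,0,0,0,0]

```text
clock: 4.75
position: [0.4195, 0.2654, 0.1412]
ee_rot: [-0.001, 0.83, 0.558, 0.0]
contact_force: [-0.4, -1.0, -0.2]
width: 0.0114
gripper_force: 30.6
```

send_rows:
  steps: [-1,0,0,0,0,-1,0,0,0,0]

```text
clock: 4.95
position: [0.4218, 0.2605, 0.1411]
ee_rot: [0.0, 0.831, 0.556, -0.0]
contact_force: [1.1, 0.1, -0.5]
width: 0.0114
gripper_force: 30.6
```

```bash
python3 - <<'E'
from h import *
s=get_state();print(s["position"],s["width"],s["contact_force"],goto(s,.4217,.2616))
d=shot("wrist","w3")
a=np.radians(156.9);Rm=np.array([[np.cos(a),-np.sin(a)],[np.sin(a),np.cos(a)]]);o=np.array([.4727,.2996])
q=np.array([[-90,112],[90,112],[90,-112],[86,0],[-22,109],[-22,0],[-26,109],[-26,48]])/1e3@Rm.T+o
im=d["color"][...,::-1].copy()
for p in proj(d,np.c_[q,np.full(8,.03)]): print(p.round(0)); cv2.drawMarker(im,tuple(int(v) for v in p.round()),(0,0,255),0,12,1)
cv2.imwrite("pics/w3m.png",im)
E
```

```text
[0.42182965 0.26050903 0.14106392] 0.011448478592589758 [ 1.13879573  0.1090665  -0.54688706] [[0.1, -0.05, -0.0]]
[403. 267.]
[212. 265.]
[198. -13.]
[211. 143.]
[331. 263.]
[339. 144.]
[336. 263.]
[340. 200.]
```

View pics/w3m.png

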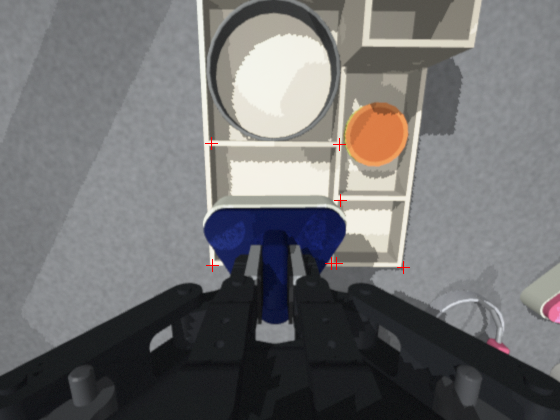

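send_rows:
  steps: [-1,0.1,0,3,0,-1,0,0,3,0,-1,0,0,2.5,0,-1,0,0,0.9,0,-1,0,0,0.4,0,-1,0,0,0,0,0,0,0,0,0,0,0,0,0,0,0,0,0,0,0,0,0,0,-2,0,0,0,0,-4,0,0,0,0,-4,0]

```text
clock: 6.2
position: [0.4215, 0.2621, 0.1444]
ee_rot: [-0.0, 0.831, 0.556, -0.001]
contact_force: [1.3, 0.6, 0.7]
width: 0.043
gripper_force: 0.0
```

```bash
python3 - <<'E'
from h import *
s=get_state();print(s["position"],s["width"],s["contact_force"],s["clock"])
d=shot("top","t2")
cv2.imwrite("pics/crop4.png",cv2.resize(d["color"][170:300,100:300,::-1],None,fx=3.4,fy=3.4,interpolation=2))
# ring bar estimate from top, yaw
for a,c,b,m in blobs(navy(d),15):
    if abs(c[0]-249)<8 and abs(c[1]-245)<8 or abs(c[0]-297)<6 and abs(c[1]-246)<6:
        print(c,ray(d,c,.064),ray(d,c,.068))
print(goto(s,.430,.062,.17))
E
```

```text
[0.42153314 0.26207142 0.14437559] 0.042968901020109265 [1.33882342 0.56397353 0.65104237] 6.2
[248.71428571 244.77142857] [[0.42952459 0.06153285]] [[0.42929348 0.06131703]]
[297.02985075 245.97014925] [[ 0.42771861 -0.06315682]] [[ 0.42749419 -0.06291123]]
[[-18.18, 8.41, -2.55]]
```

View pics/crop4.png

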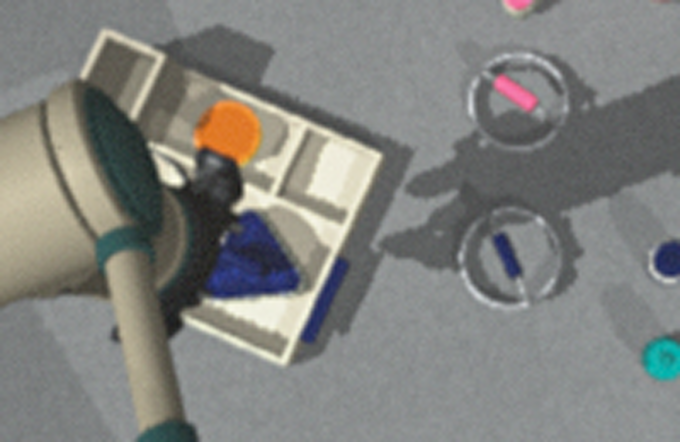

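send_rows:
  steps: [0.6,-4.5,2.1,-0.8,0,0.6,-4.5,2.1,-0.8,0,0.6,-4.5,2.1,-0.8,0,0.6,-4.5,2.1,0,0,0.6,0,0,0,8.5,0.6,0,0,0,8.5,0.6,0,0,0,8.5,0.6,0,0,0,8.5,0.6,0,0,0,8.5,0.6,0,0,0,2.5,0.6,0,0,0,0,0.6,0,0,0,0]

```text
clock: 7.45
position: [0.4311, 0.0647, 0.1674]
ee_rot: [0.0, 0.981, 0.196, 0.0]
contact_force: [-0.3, -1.2, -0.6]
width: 0.0684
gripper_force: 0.0
```

```bash
python3 - <<'E'
from h import *
s=get_state();print(s["position"],s["clock"],s["qpos"].round(2))
d=shot("wrist","w4")
for a,c,b,m in blobs(navy(d),100):
    pts=cv2.findNonZero(m.astype(np.uint8)); r=cv2.minAreaRect(pts); bx=cv2.boxPoints(r)
    if len(pts)>3000: continue
    W=ray(d,bx,.062); e=[W[1]-W[0],W[2]-W[1]]; e=max(e,key=np.linalg.norm)
    print(a,c.round(),[np.linalg.norm(W[1]-W[0]).round(4),np.linalg.norm(W[2]-W[1]).round(4)],W.mean(0).round(4),np.degrees(np.arctan2(e[1],e[0]))%180, goto(s,*W.mean(0),.039,np.arctan2(e[1],e[0])+np.pi/2))
E
```

```text
[0.43107274 0.06473899 0.16735707] 7.45 [-0.01  0.12  1.89 -0.    1.14  1.16]
867 [128. 180.] [np.float64(0.0602), np.float64(0.0102)] [0.4069 0.1896] 156.54728528000174 [[2.57, -12.46, 12.83], np.float64(46.1)]
463 [278. 212.] [np.float64(0.0103), np.float64(0.0353)] [0.4308 0.0608] 26.1054429742845 [[-0.19, 0.35, 12.84], np.float64(-3.5)]
102 [378. 241.] [np.float64(0.0256), np.float64(0.0087)] [ 0.4397 -0.0339] 157.4664814685288 [[-3.01, 9.43, 12.84], np.float64(45.2)]
811 [402. 266.] [np.float64(0.0272), np.float64(0.033)] [ 0.4273 -0.0643] 52.98809750030068 [[-5.32, 11.76, 12.84], np.float64(-30.3)]
```

View pics/w4.png

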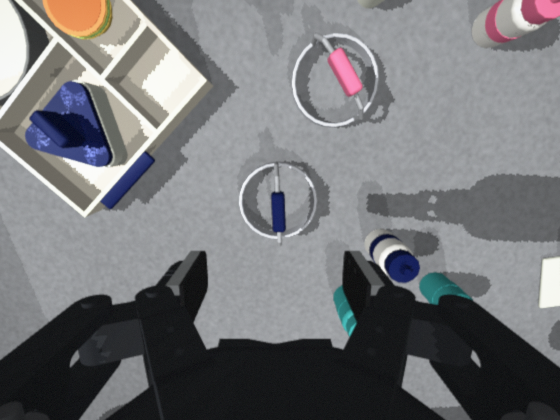

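send_rows:
  steps: [0.3,-0.2,0.35,3,0,0.3,0,0,3.5,-3.5,0.3,0,0,3.5,0,0.3,0,0,1.8,0,0.3,0,0,1,0,0.3,0,0,0,0,-1,0,0,0,0,-1,0,0,0,0,-1,0,0,0,0,-1,0,0,0,0,-1,0,0,0,0]

```text
clock: 8.6
position: [0.4313, 0.0608, 0.04]
ee_rot: [0.0, 0.974, 0.226, 0.001]
contact_force: [-0.8, 0.6, 5.5]
width: 0.0112
gripper_force: 34.9
```

```bash
python3 - <<'E'
from h import *
s=get_state();print(s["position"],s["width"],s["gripper_force"],s["contact_force"])
print(goto(s,.4649,.3627,.16))
E
```

```text
[0.43134365 0.06075638 0.04000723] 0.011213259434573233 34.92181599140167 [-0.76976012  0.56282503  5.46280109]
[[16.31, -25.63, -11.99]]
```

send_rows:
  steps: [-1,0,0,-3,0,-1,0,0,-4.5,0,-1,0,0,-4.5,0,-1,2.4,-3.7,0,0,-1,2.4,-3.7,0,0,-1,2.4,-3.7,0,0,-1,2.4,-3.7,0,0,-1,2.4,-3.7,0,0,-1,2.4,-3.7,0,0,-1,1.9,-3.4,0,0,-1,0,0,0,0,-1,0,0,0,0]

```text
clock: 9.8
position: [0.4637, 0.3626, 0.1584]
ee_rot: [0.001, 0.974, 0.227, -0.001]
contact_force: [0.4, -0.3, 0.1]
width: 0.0112
gripper_force: 34.0
```

```bash
python3 - <<'E'
from h import *
s=get_state();print(s["position"],s["width"],s["contact_force"],goto(s,.4649,.3627,.0445))
E
```

```text
[0.46374315 0.36257356 0.15840324] 0.011214449394476748 [ 0.41724463 -0.30212807  0.09675811] [[0.13, 0.03, 11.39]]
```

send_rows:
  steps: [-1,0.1,0,4,0,-1,0,0,4,0,-1,0,0,2,0,-1,0,0,1,0,-1,0,0,0.4,0,-1,0,0,0,0,-0.1,0,0,0,0,-0.1,0,0,0,0,-0.1,0,0,0,0,-0.1,0,0,-2,0,-0.1,0,0,-4,0,-0.1,0,0,-4,0]

```text
clock: 11.0
position: [0.4648, 0.3625, 0.146]
ee_rot: [0.0, 0.974, 0.226, -0.001]
contact_force: [-0.3, 0.7, 0.5]
width: 0.0385
gripper_force: 0.0
```

```bash
python3 - <<'E'
from h import *
s=get_state();print(s["position"],s["width"],s["contact_force"],goto(s,.42,-.064,.16,np.radians(156.9)),s["qpos"][5])
E
```

```text
[0.46476903 0.36250539 0.14603111] 0.03847547535513988 [-0.27634409  0.70462246  0.49856556] [[-22.78, 36.33, -1.36], np.float64(-40.8)] 1.6598686032623435
```

send_rows:
  steps: [0.2,-2.8,4.5,-1.4,0,0.2,-2.8,4.5,-1,0,0.2,-2.8,4.5,0,0,0.2,-2.8,4.5,0,0,0.2,-2.8,4.5,0,0,0.2,-2.8,4.5,0,0,0.2,-2.8,4.5,0,0,0.2,-2.8,4.5,0,0,0.2,0,0,0,-8.5,0.2,0,0,0,-8.5,0.2,0,0,0,-8.5,0.2,0,0,0,-8.5]

```text
clock: 12.2
position: [0.4252, -0.0331, 0.1678]
ee_rot: [0.0, 0.864, 0.503, 0.0]
contact_force: [0.1, -0.2, 0.3]
width: 0.0512
gripper_force: 0.0
```

send_rows:
  steps: [0.2,0,0,0,-7,0.2,0,0,0,0,0.2,0,0,0,0]

```text
clock: 12.5
position: [0.4251, -0.0327, 0.1675]
ee_rot: [0.0, 0.834, 0.552, 0.0]
contact_force: [-0.2, -0.1, 0.1]
width: 0.0512
gripper_force: 0.0
```

```bash
python3 - <<'E'
from h import *
s=get_state();print(s["position"],s["clock"],s["width"])
d=shot("wrist","w5")
for a,c,b,m in blobs(navy(d),100):
    (x,y),r=cv2.minEnclosingCircle(cv2.findNonZero(m.astype(np.uint8)))
    W=ray(d,(x,y),.068)[0]; print(a,(x,y),r*(d["W"][2,3]-.068)/292.6,W,goto(s,*W,.042,np.radians(156.9)))
t=shot("top")
for a,c,b,m in blobs(cv2.inRange(cv2.cvtColor(t["color"],cv2.COLOR_RGB2HSV),(80,120,80),(95,255,255)),30): print("teal",c,ray(t,c,.068))
im=d["color"][...,::-1].copy(); cv2.imwrite("pics/w5.png",im)
E
```

```text
[ 0.42513181 -0.03268824  0.16753082] 12.5 0.05119910278079828
775 (291.05963134765625, 240.25228881835938) 0.013223758725346719 [ 0.42779174 -0.06228691] [[-2.62, 1.39, 12.55], np.float64(0.0)]
teal [295.07317073 275.1300813 ] [[ 0.3534052  -0.05805118]]
```

View pics/w5.png

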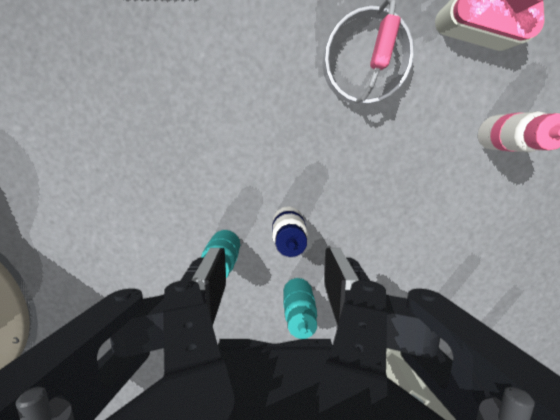

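send_rows:
  steps: [0.2,-2.6,1.4,2,0,0.2,0,0,3.5,0,0.2,0,0,3.5,0,0.2,0,0,2.5,0,0.2,0,0,1.2,0,0.2,0,0,0,0,-1,0,0,0,0,-1,0,0,0,0,-1,0,0,0,0,-1,0,0,0,0]

```text
clock: 13.6
position: [0.4285, -0.0623, 0.0409]
ee_rot: [0.001, 0.833, 0.553, 0.001]
contact_force: [-0.4, 0.3, 1.0]
width: 0.0321
gripper_force: 30.0
```

```bash
python3 - <<'E'
from h import *
s=get_state();print(s["position"],s["width"],s["gripper_force"],s["contact_force"])
print(goto(s,.4936,.2059,.16,np.radians(156.9)))
E
```

```text
[ 0.42849448 -0.06229992  0.04093537] 0.03212850529648853 30.01327782869339 [-0.41744603  0.31109191  0.98983922]
[[27.24, -4.42, -11.91], np.float64(0.2)]
```

send_rows:
  steps: [-1,0,0,-3,0,-1,0,0,-4.5,0,-1,0,0,-4.5,0,-1,4.2,-0.7,0,0,-1,4.2,-0.7,0,0,-1,4.2,-0.7,0,0,-1,4.2,-0.7,0,0,-1,4.2,-0.7,0,0,-1,4.2,-0.7,0,0,-1,2,-0.2,0,0,-1,0,0,0,0,-1,0,0,0,0]

```text
clock: 14.8
position: [0.4928, 0.2054, 0.1601]
ee_rot: [0.0, 0.833, 0.553, -0.001]
contact_force: [-0.4, -1.1, -0.4]
width: 0.0319
gripper_force: 30.2
```

```bash
python3 - <<'E'
from h import *
s=get_state();print(s["position"],s["width"],s["contact_force"],goto(s,.4936,.2059,.0455))
d=shot("wrist","w6")
E
```

```text
[0.49275911 0.20544423 0.16006822] 0.03189679667405853 [-0.37313488 -1.13547333 -0.37563165] [[0.09, 0.06, 11.46]]
```

View pics/w6.png

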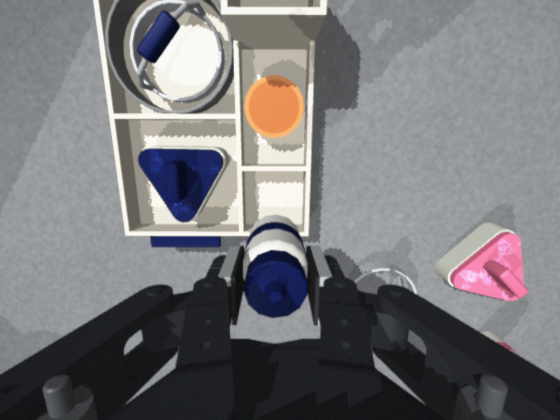

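send_rows:
  steps: [-1,0.1,0,4,0,-1,0,0,4,0,-1,0,0,2,0,-1,0,0,1,0,-1,0,0,0.4,0,-1,0,0,0,0,0.1,0,0,0,0,0.1,0,0,0,0,0.1,0,0,0,0,0.1,0,0,-2,0,0.1,0,0,-4,0,0.1,0,0,-4,0]

```text
clock: 16.05
position: [0.4931, 0.2064, 0.1472]
ee_rot: [-0.0, 0.833, 0.553, -0.001]
contact_force: [1.1, -0.1, 0.3]
width: 0.0467
gripper_force: 0.0
```

```bash
python3 - <<'E'
from h import *
s=get_state();print(s["position"],s["width"],s["contact_force"],s["clock"])
# two-view triangulation of caps (top, side)
for n in("top","side"):
    d=shot(n,"c_"+n)
    for a,c,b,m in blobs(navy(d),30): print(n,a,c.round(1),b)
E
cat > /dev/null
```

```text
[0.4930535  0.20638496 0.14715924] 0.04666524608383589 [ 1.11810177 -0.05069958  0.29786571] 16.05
top 2951 [193.9  87.2] [159  63  71  51]
top 66 [422.  209.4] [416 205  12  10]
top 66 [193.5 219.3] [189 215  10   9]
top 38 [132.8 229.8] [129 224   8  12]
top 141 [167.  249.9] [161 240  12  17]
top 78 [195.2 257.6] [190 246  12  24]
side 1733 [376. 136.] [342 114  72  47]
side 117 [210.  157.2] [204 147  13  20]
side 51 [224.6 155.3] [221 152   9  10]
side 50 [208.9 174.5] [196 173  26   4]
side 160 [342.  338.6] [334 331  17  17]
```

send_rows:
  steps: [0.1,0,0,-4,0,0.1,-3,1.4,-4,0,0.1,-4.5,2.1,-4,0,0.1,-4.5,2.1,-3,0,0.1,-4.5,2.1,0,0,0.1,-4.5,2.1,0,0,0.1,-4.5,2.1,0,0,0.1,-4.5,2.1,0,0,0.1,-4.5,2.1,0,0,0.1,-4.5,2.1,0,0,0.1,-4.5,2.1,0,0,0.1,-4.5,2.1,0,0]

```text
clock: 17.35
position: [0.5119, -0.3059, 0.2816]
ee_rot: [-0.0, 0.834, 0.552, 0.0]
contact_force: [1.6, -0.1, 0.4]
width: 0.047
gripper_force: 0.0
```

send_rows:
  steps: [0.1,-2,0.9,0,0,0.1,0,0,0,-8.5,0.1,0,0,0,-8.5,0.1,0,0,0,-8.5,0.1,0,0,0,-8.5,0.1,0,0,0,-8.5,0.1,0,0,0,0,0.1,0,0,0,0]

```text
clock: 18.15
position: [0.5128, -0.3254, 0.2818]
ee_rot: [-0.0, 0.578, 0.816, 0.0]
contact_force: [-0.4, -0.8, -0.8]
width: 0.0469
gripper_force: 0.0
```

```bash
python3 - <<'E'
from h import *
s=get_state();print(s["position"],s["width"],s["qpos"].round(2),s["clock"])
d=shot("wrist","w7")
for a,c,b,m in blobs(navy(d),100):
    print(a,c.round(1),b,ray(d,c,.185))
E
```

```text
[ 0.51284974 -0.32539834  0.28176238] 0.04690552457365489 [-0.68  0.3   1.34  0.    1.5  -1.02] 18.15
747 [263.4 231.2] [249 215  29  33] [[ 0.50798573 -0.34439686]]
```

View pics/w7.png

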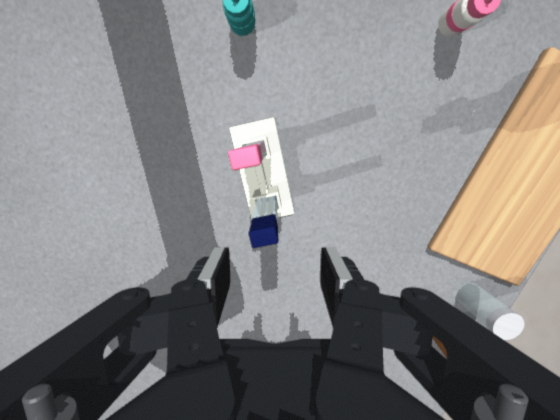

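```bash
cat > st.py <<'E'
from h import *
s=get_state();d=shot("wrist","w8")
im=cv2.cvtColor(d["color"],cv2.COLOR_RGB2HSV); v=cv2.inRange(im,(15,5,170),(40,60,255))
b=[x for x in blobs(v,800) if 150<x[1][0]<380 and x[1][1]<330]
for a,c,bb,m in b:
    r=cv2.minAreaRect(cv2.findNonZero(m.astype(np.uint8))); bx=cv2.boxPoints(r); W=ray(d,bx,.005)
    print("foot",a,bx.round(1).tolist(),W.round(4).tolist(),[np.linalg.norm(W[i]-W[i-1]).round(4) for i in(1,2)],W.mean(0))
for a,c,bb,m in blobs(navy(d),100):
    r=cv2.minAreaRect(cv2.findNonZero(m.astype(np.uint8))); bx=cv2.boxPoints(r); print("cap",bx.round(1).tolist(),ray(d,bx,.185).round(4).tolist())
cv2.imwrite("pics/w8c.png",cv2.resize(d["color"][110:260,200:330,::-1],None,fx=4,fy=4,interpolation=2))
E
python3 st.py; python3 - <<'E'
import sys;sys.path.insert(0,'.')
from h import *
d=shot("wrist")
t=np.array([[230,130],[274,119],[293,214]]);W=ray(d,t,.005);print(W,np.linalg.norm(W[1]-W[0]),np.linalg.norm(W[2]-W[1]),np.degrees(np.arctan2(*(W[2]-W[1])[::-1])),(W[0]+W[2])/2)
E
```

```text
foot 1464 [[231.6999969482422, 127.80000305175781], [274.20001220703125, 119.0], [293.3999938964844, 211.0], [250.89999389648438, 219.89999389648438]] [[0.432, -0.2775], [0.4832, -0.2472], [0.553, -0.3602], [0.4981, -0.3941]] [np.float64(0.0595), np.float64(0.1329)] [ 0.49159459 -0.31973823]
cap [[246.10000610351562, 219.60000610351562], [274.3999938964844, 213.89999389648438], [280.0, 241.8000030517578], [251.6999969482422, 247.5]] [[0.4908, -0.3396], [0.5118, -0.327], [0.5247, -0.349], [0.5032, -0.3621]]
[[ 0.43063035 -0.28115618]
 [ 0.48297695 -0.24740041]
 [ 0.55412469 -0.36483739]] 0.06228658494991412 0.1373078421963495 -58.790944650977536 [ 0.49237752 -0.32299678]
```

View pics/w8c.png

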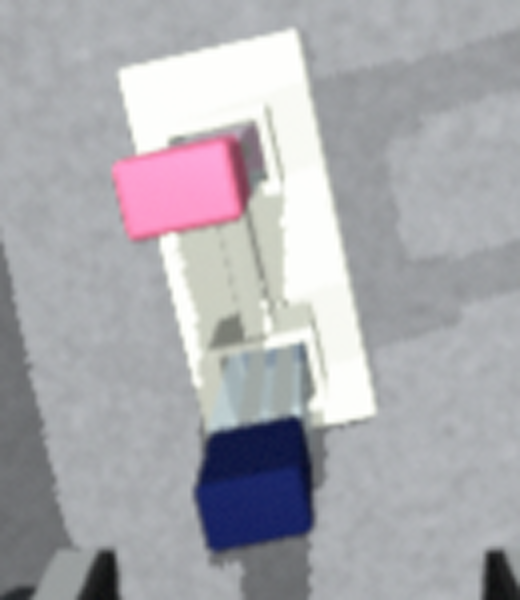

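```bash
python3 - <<'E'
from h import *
s=get_state();d=shot("wrist")
t=np.array([[197,487],[305,465],[313,527],[215,550]])/4+[200,110]-.4
W=ray(d,t,.185);e=W[1]-W[0];f=W[2]-W[3]
print(W.round(4),[np.linalg.norm(W[i]-W[i-1]).round(4) for i in range(4)],W.mean(0),np.degrees(np.arctan2(e[1],e[0])),np.degrees(np.arctan2(f[1],f[0])))
print(goto(s,*W.mean(0),.24,np.radians(31)))
E
```

```text
[[ 0.4963 -0.3491]
 [ 0.5165 -0.3368]
 [ 0.5228 -0.3495]
 [ 0.5045 -0.3616]] [np.float64(0.0149), np.float64(0.0237), np.float64(0.0142), np.float64(0.022)] [ 0.51003763 -0.3492439 ] 31.48595537322987 33.456058633960815
[[-2.12, -1.05, 4.19], np.float64(-11.5)]
```

send_rows:
  steps: [0.3,-2.3,-1.1,1,0,0.3,0,0,2,-6,0.3,0,0,1,-5.5,0.3,0,0,0,0,0.3,0,0,0,0]

```text
clock: 18.85
position: [0.5103, -0.3514, 0.2422]
ee_rot: [0.0, 0.493, 0.87, -0.0]
contact_force: [0.1, -0.6, -0.2]
width: 0.0556
gripper_force: 0.0
```

```bash
python3 - <<'E'
from h import *
s=get_state();print(s["position"],s["clock"]);d=shot("wrist","w9")
hsv=cv2.cvtColor(d["color"],cv2.COLOR_RGB2HSV)
for a,c,bb,m in blobs(navy(d),100):
    V=hsv[...,2][m]; th,_=cv2.threshold(V.reshape(-1,1),0,255,cv2.THRESH_OTSU); print(a,c.round(1),bb,V.min(),V.max(),th)
    for nm,q in(("bright",m&(hsv[...,2]>th)),("all",m)):
        k=cv2.morphologyEx(q.astype(np.uint8),cv2.MORPH_OPEN,np.ones((3,3),np.uint8))
        r=cv2.minAreaRect(cv2.findNonZero(k));bx=cv2.boxPoints(r);W=ray(d,bx,.185)
        e=max([W[1]-W[0],W[2]-W[1]],key=np.linalg.norm)
        print(nm,bx.round(1).tolist(),[np.linalg.norm(W[i]-W[i-1]).round(4) for i in(1,2)],W.mean(0).round(4),np.degrees(np.arctan2(e[1],e[0]))%180,goto(s,*W.mean(0),.155,np.radians(31)))
E
```

```text
[ 0.51029394 -0.35142185  0.24216664] 18.85
1008 [276.2 218.9] [260 202  33  34] 61 105 82.0
bright [[260.0, 215.0], [292.0, 215.0], [292.0, 234.0], [260.0, 234.0]] [np.float64(0.0226), np.float64(0.0142)] [ 0.5088 -0.3497] 30.866024801601817 [[0.23, -0.04, 8.72], np.float64(-0.1)]
all [[259.1000061035156, 202.6999969482422], [291.3999938964844, 201.3000030517578], [292.8999938964844, 233.89999389648438], [260.6000061035156, 235.39999389648438]] [np.float64(0.0225), np.float64(0.0241)] [ 0.5065 -0.3459] 124.24276714549575 [[0.67, -0.04, 8.72], np.float64(-0.1)]
```

send_rows:
  steps: [0.3,0.2,0,3,0,0.3,0,0,3,0,0.3,0,0,2,0,0.3,0,0,1,0,0.3,0,0,0,0,0.3,0,0,0,0,-1,0,0,0,0,-1,0,0,0,0,-1,0,0,0,0,-1,0,0,0,0,-1,0,0,0,0]

```text
clock: 20.0
position: [0.5099, -0.3501, 0.1533]
ee_rot: [0.001, 0.492, 0.871, -0.0]
contact_force: [1.3, -0.2, 5.7]
width: 0.0236
gripper_force: 30.1
```

send_rows:
  steps: [-1,0,0,-0.5,0,-1,0,0,-1,0,-1,0,0,-1,0,-1,0,0,-1,0,-1,0,0,-1,0,-1,0,0,-1,0,-1,0,0,-1.5,0,-1,0,0,-2,0,-1,0,0,-3,0,-1,0,0,-3,0,-1,0,0,0,0,-1,0,0,0,0]

```text
clock: 21.2
position: [0.5092, -0.3497, 0.3029]
ee_rot: [0.001, 0.492, 0.871, -0.0]
contact_force: [-0.6, 0.3, -0.1]
width: 0.0235
gripper_force: 29.5
```

```bash
python3 - <<'E'
from h import *
s=get_state();print(s["position"],s["width"],s["contact_force"],s["qpos"].round(2))
d=shot("wrist","w10")
hsv=cv2.cvtColor(d["color"],cv2.COLOR_RGB2HSV); v=cv2.inRange(hsv,(15,5,170),(40,60,255))
for a,c,bb,m in blobs(v,400): print("white",a,c.round(),bb)
t=shot("top","t3");hsv=cv2.cvtColor(t["color"],cv2.COLOR_RGB2HSV); v=cv2.inRange(hsv,(160,100,100),(179,255,255))
for a,c,bb,m in blobs(v,20): print("pink",a,c.round(1))
print(goto(s,.558,.3567,.30,np.radians(156.9)))
E
python3 - <<'E'
import cv2,numpy as np
a=cv2.imread('pics/top0.png')[190:270,350:450];b=cv2.imread('pics/t3.png')[190:270,350:450];c=cv2.imread('pics/w10.png')
p=cv2.hconcat([cv2.resize(a,(375,300)),cv2.resize(b,(375,300))])
cv2.imwrite('pics/cmp.png',p)
E
```

```text
[ 0.50924875 -0.34969137  0.30285108] 0.023474029675222396 [-0.64794432  0.32006846 -0.13372704] [-0.71  0.31  1.28 -0.    1.55 -1.26]
white 1301 [270. 165.] [255 136  35  65]
white 4376 [530. 310.] [477 236  83 137]
pink 430 [253.6 156.9]
pink 85 [295.4 159.4]
pink 59 [251.1 196.8]
pink 112 [395.4 225. ]
[[57.98, 40.65, 0.21], np.float64(54.2)]
```

send_rows:
  steps: [-1,2,1.4,0,0,-1,3.2,2.25,0,0,-1,3.2,2.25,0,0,-1,3.2,2.25,0,0,-1,3.2,2.25,0,0,-1,3.2,2.25,0,0,-1,3.2,2.25,0,0,-1,3.2,2.25,0,0,-1,3.2,2.25,0,0,-1,3.2,2.25,0,0,-1,3.2,2.25,0,0,-1,3.2,2.25,0,0]

```text
clock: 22.5
position: [0.5401, 0.1055, 0.3003]
ee_rot: [-0.001, 0.492, 0.871, -0.001]
contact_force: [0.5, -0.2, 0.2]
width: 0.0233
gripper_force: 29.5
```

send_rows:
  steps: [-1,3.2,2.25,0,0,-1,3.2,2.25,0,0,-1,3.2,2.25,0,0,-1,3.2,2.25,0,0,-1,3.2,2.25,0,0,-1,0,0,0,8,-1,0,0,0,8,-1,0,0,0,8,-1,0,0,0,8,-1,0,0,0,8,-1,0,0,0,8,-1,0,0,0,6]

```text
clock: 23.7
position: [0.5541, 0.2988, 0.3]
ee_rot: [-0.0, 0.835, 0.551, -0.002]
contact_force: [-0.3, -0.2, -0.8]
width: 0.0236
gripper_force: 29.7
```

```bash
python3 - <<'E'
from h import *
s=get_state();print(s["position"],s["width"],s["contact_force"],s["qpos"].round(2),goto(s,.5575,.357,.16,np.radians(156.9)))
E
```

```text
[0.55407269 0.29876557 0.299984  ] 0.02357547786949293 [-0.32826648 -0.21307218 -0.78083064] [ 0.38  0.33  1.25 -0.    1.56  0.79] [[5.53, -1.94, 13.99], np.float64(-0.1)]
```

send_rows:
  steps: [-1,2.8,-0.95,0,0,-1,2.75,-0.95,0,0,-1,0,0,0,0,-1,0,0,0,0,-1,0,0,3,0,-1,0,0,3,0,-1,0,0,3,0,-1,0,0,2,0,-1,0,0,0,0]

```text
clock: 24.6
position: [0.5565, 0.3552, 0.1878]
ee_rot: [-0.0, 0.834, 0.552, -0.005]
contact_force: [-1.1, -0.6, 0.1]
width: 0.0237
gripper_force: 29.6
```

```bash
python3 - <<'E'
from h import *
s=get_state();print(s["position"],s["ee_rot"],s["width"],s["contact_force"],goto(s,.557,.3575,.1535,np.radians(156.9)))
shot("side","s3");t=shot("top","t4")
a=cv2.imread("pics/s3.png")[80:200,180:310];b=cv2.imread("pics/t4.png")[170:290,95:225]
cv2.imwrite("pics/cmp2.png",cv2.resize(cv2.hconcat([a,b]),None,fx=3,fy=3,interpolation=2))
E
```

```text
[0.55649964 0.35520632 0.18775135] [-2.31244401e-04  8.33720472e-01  5.52167931e-01 -4.54947698e-03] 0.02367323091085415 [-1.07989605 -0.56558133  0.13400926] [[0.26, -0.02, 3.42], np.float64(0.1)]
```

View pics/cmp2.png

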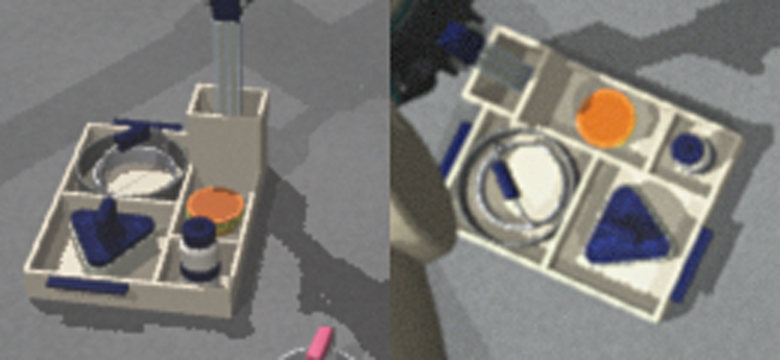

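send_rows:
  steps: [-1,0.25,0,1.5,0,-1,0,0,1,0,-1,0,0,0.5,0,-1,0,0,0.3,0,-1,0,0,0,0,-1,0,0,0,0]

```text
clock: 25.3
position: [0.5601, 0.36, 0.1592]
ee_rot: [0.0, 0.833, 0.553, 0.0]
contact_force: [0.7, 0.0, -0.5]
width: 0.0237
gripper_force: 29.7
```

send_rows:
  steps: [-1,-0.3,-0.15,0,0,-1,0,0,0.3,0,-1,0,0,0.2,0,-1,0,0,0,0,-1,0,0,0,0]

```text
clock: 25.8
position: [0.5573, 0.3577, 0.1538]
ee_rot: [0.0, 0.833, 0.553, -0.0]
contact_force: [0.7, -0.1, -0.2]
width: 0.0237
gripper_force: 29.7
```

send_rows:
  steps: [-1,0,0,0.1,0,-1,0,0,0,0,-1,0,0,0,0,0.2,0,0,0,0,0.2,0,0,0,0,0.2,0,0,0,0,0.2,0,0,-1,0,0.2,0,0,-3,0,0.2,0,0,-4,0,0.2,0,0,-4,0,0.2,0,0,0,0,0.2,0,0,0,0]

```text
clock: 27.0
position: [0.5578, 0.358, 0.275]
ee_rot: [0.0, 0.833, 0.553, 0.002]
contact_force: [-0.9, 0.3, -0.0]
width: 0.0511
gripper_force: 0.0
```

```bash
python3 - <<'E'
from h import *
s=get_state();print(s["position"],s["width"],s["contact_force"],s["clock"])
for n in("top","side"):
    d=shot(n,"f_"+n); d0=dict(d); d0["color"]=cv2.imread(f"pics/{n}0.png")[...,::-1].copy()
    for k,x in(("before",d0),("after",d)):
        p=cv2.inRange(cv2.cvtColor(x["color"],cv2.COLOR_RGB2HSV),(160,100,100),(179,255,255))
        w=cv2.inRange(cv2.cvtColor(x["color"],cv2.COLOR_RGB2HSV),(15,5,190),(40,60,255))
        t=cv2.inRange(cv2.cvtColor(x["color"],cv2.COLOR_RGB2HSV),(80,120,80),(95,255,255))
        print(n,k,"pink",[b[1].round(1).tolist() for b in blobs(p,20)],"teal",[b[1].round(1).tolist() for b in blobs(t,50)],"white",[(b[0],b[1].round(1).tolist(),b[2].tolist()) for b in blobs(w,100) if b[1][0]>270])
    for b in blobs(navy(d),25): print(n,b[0],b[1].round(1),b[2])
d=shot("top");print(proj(d,[.557,.3575,.184]),proj(d,[.557,.3575,.161]))
d=shot("side");print(proj(d,[.557,.3575,.161]),proj(d,[.557,.3575,.184]))
E
```

```text
[0.55782552 0.35795805 0.27504192] 0.05110081769028044 [-0.90346423  0.28071213 -0.00686285] 27.0
top before pink [[253.6, 157.2], [295.5, 159.5], [250.9, 196.7], [395.5, 225.1]] teal [[327.7, 255.5], [295.0, 275.1]] white [(np.int32(462), [381.7, 225.5], [362, 203, 46, 45]), (np.int32(452), [369.8, 409.9], [353, 399, 34, 21])]
top after pink [[253.4, 157.1], [295.3, 159.4], [251.1, 196.8], [395.4, 225.1]] teal [[327.7, 255.4], [295.0, 275.1]] white [(np.int32(126), [399.0, 209.7], [389, 203, 22, 15])]
top 2959 [193.9  87.3] [159  63  71  51]
top 54 [120.6 186.2] [117 182   8  10]
top 67 [114.7 222. ] [109 211  13  23]
top 56 [193.7 219.4] [190 215   9   9]
top 40 [132.9 230. ] [130 224   7  12]
top 324 [172.5 247.4] [161 233  27  24]
top 77 [195.1 258. ] [189 247  13  23]
side before pink [[331.2, 195.6], [285.9, 195.1], [346.0, 221.6], [342.3, 237.0], [302.0, 313.4]] teal [[206.4, 259.1], [240.4, 288.8]] white [(np.int32(435), [287.7, 362.8], [271, 336, 47, 64]), (np.int32(125), [346.6, 384.7], [340, 377, 14, 17])]
side after pink [[331.1, 195.6], [285.8, 195.2], [346.0, 221.9], [342.5, 237.0], [301.9, 313.2]] teal [[206.1, 258.7], [240.3, 288.8]] white [(np.int32(123), [346.4, 384.6], [340, 377, 14, 17])]
side 1740 [376. 136.] [342 114  72  48]
side 118 [210.1 157. ] [204 147  13  20]
side 49 [224.7 154.9] [220 152  10   8]
side 52 [208.6 174.5] [196 173  26   4]
[[120.43392271 185.85467327]] [[123.8611145  187.75690897]]
[[254.89947529  89.9353732 ]] [[254.70515835  81.95798639]]
```

```bash
python3 -c "
from rig import *
print(sign_off())"
```

```text
the job is handed in; nothing more can be done
None
```

I put the navy mould, ring, bottle and chopstick case in their places in the caddy, in that order, and handed the job in at about 27 s. After release, the pink items (including the pink case in the drying stand) and the turquoise bottles were still where they started in the camera images, to within a pixel; I saw no verdict.

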